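Free the battery pack from its spring-bar holder

ROBOT

A 6-joint arm with a two-finger parallel gripper is mounted at the origin on the work surface. World frame = base frame: x ahead of the robot, y to its left, z up, the work surface at z = 0. Lengths are in m, angles in rad, forces in N, time in s.
With the tool pointing down it reaches from about 0.425 to 0.95 m from the base axis. Payload 3.5 kg.
Tool frame: the origin (TCP) lies midway between the tips of the shut fingers; the grasp point (between the pads) lies 19 mm behind it; z points along the fingers, y is the line along which they close (so a half turn about z gives the same grasp; the last joint's range is limited). The gripper opens to 85 mm and grips with 20 to 120 N. Pads are 22 mm wide; open, the fingers measure 114 mm over their backs; the gripper's body (76 mm by 85 mm) begins 54 mm behind the grasp point. The pads swing forward as they close: fully open they stand 13 mm farther back than shut.
Start: joints at [-1.408, 0.286, 1.577, -0, 1.279, -0.15], TCP at [0.208, -0.642, 0.231] pointing down, gripper open.
Joint ranges: [-2.77, 2.77], [-0.9, 2.22], [0.21, 2.48], [-1.53, 4.67], [0.24, 2.81], [-2.84, 2.84]. Speed limits (rad/s): [2.79, 2.79, 3.14, 3.14, 3.14, 3.14].

INTERFACE

Orientations are given as a unit quaternion [x, y, z, w].
In Python, from plant import ctrl, cams, order gives the robot as it stands.
- The arm moves only by the tool move_arm, never from a script. Its argument "plan" is one flat list of numbers, 7 for each row, row after row: the shift along the world's x, y, z in mm, then the turn, a rotation vector about the world's x, y, z in degrees, then the finger opening in mm, from 0 to 85.4. A call has 1 to 12 rows; each row shifts and turns the commanded pose from where the row before left it; what a row does not reach is not made up. A row lasts 1/10 s, in which the tool goes at most 50 mm and 8.59 degrees, less where a joint would pass 70% of its speed; a pose out of reach is approached as far as the arm can. A call is refused whole if a number of a shift passes 50 or a number of a turn 8.59, either way. A call with a gripper value outside its range is refused whole. The fingers move at their own pace and stop on an object; "newtons" is the grip in N (left out, the last holds). Time passes only in rows, so rows that do not move let the fingers close. It gives the time, the measured TCP pose, the force, the opening and the grip force at its end, in the units of the state.
- ctrl.get_state(): the state, without advancing time (a new reading comes with each control period).
- cams.read_camera(name): name is "side" or "top" or "wrist"; returns a dict with "color" (400x640x3 uint8, red, green, blue), "fov_y" (degrees; the focal length in pixels is half the picture's height over the tangent of half this angle, whatever the lens; pixels are square), "cx", "cy" (the principal point, pixels), "origin" and "orientation" of the camera in the world; the wrist camera has in their place "T_tool_cam" (4x4, takes a point from camera to tool coordinates, whose origin is the TCP and whose axes are the flange's). Camera axes: x right, y up, looking along -z (the intrinsics and any distortion apply to the point x, -y, -z); pixel columns grow to the right and rows downward; lengths in m; the calibration is good to about 2 mm. A picture is of the moment at which its call begins: read the wrist's pose just before it. There is no depth.
- order.sign_off(): hands the job in; it is judged then, once.
The state is a dict: "time": time; "qpos": joint angles; "dq": joint speeds; "joint_efforts": joint torques, N m; "eef_pos": TCP position; "tcp_rot": TCP orientation; "contact_force": force on the tool from outside, world axes, zero at the start; "wrist_torque": the same for the moment, N m; "opening": opening from 0.0 (shut) to 1.0 (fully open); "finger_force": force on a finger pad.
Only numpy, scipy, OpenCV 4.12 (cv2) and the standard library are available. Lean on these libraries where they do the work, as an engineer would, in place of code of your own. Each camera call takes 0.05 s, during which the arm holds its last target. There are 200 camera calls.

TASK

The battery pack is linked into the chrome holder by a spring bar that runs through the eye on its side. With the forked tool, not with the fingers, push the bar's collar sideways until the pack pops up, let the bar spring back, and set the tool down on the cabinet top. Then lift the pack up over the rack's front rail and stand it gently upright in the middle of the empty coaster, leaving the mug, bowl, jar and remotes where they are.

Things in the scene. Friction and masses are not known exactly. Their poses are not given: they have to be found in the camera images.
- rack: Teal rack, fixed. Origin: on the cabinet top under the centre of its chrome holder; x points to the back (-x to the front rail), y sideways, z up. Base plate 10 mm high, x -67 to 67, y -100 to 90 mm. Remotes stand in slots at y -120 to -302, x 10 to 55, up to z 175 mm.
- pocket (a point): Centre of the chrome holder's pocket, at rack x 0, y 0, z 14 mm (the floor). Walls up to z 34 mm, 2 mm play round the pack. The floor is a sprung plate that pushes up with about 4 N: once the bar is out of the eye it lifts the pack 14 mm in about half a second; the pack then stays up, loose in the pocket.
- bar_block (a point): Top centre of the chrome block that carries the spring bar, at rack x 0, y 76, z 38 mm; 30 mm (x) by 14 mm (y). The bar points from it to rack -y, into the pack's eye.
- rail_top (a point): Middle of the top of the rack's front rail, a round teal bar 8 mm thick along the rack's y (y -85 to 70 mm) at rack x -60 mm; its top is at z 42 mm.
- collar (a point): Centre of the spring bar's collar: rack x 0, y 48, z 25.5 mm at rest. A chrome disc 20 mm in diameter, 4 mm thick; the bar is a rod 6 mm in diameter along rack y. From the pack's eye (y 25) to the collar's inner face (y 46) the rod is bare, with room at both sides and 15 mm below its axis: the fork straddles it here and pushes the collar to +y, away from the pack.
- spring_bar (a joint): Travel of the bar in m: 0 at rest, grows to rack +y as it is compressed, stop at 0.014. Spring 4 N at rest, 7 N at the stop; friction in the eye adds up to 3 N. The eye is free beyond 0.0075: go to 0.010 or more and hold for a second while the pack rises. Let go, the bar springs back to 0 under the risen eye.
- pack_center (a point): Centre of the grey battery pack, an upright block 50 (x) by 32 (y) by 60 (z) mm, 140 g, black top with two brass contacts. Axes as the rack's at the start. Underside at rack z 14 mm in the holder, 28 mm popped up. The chrome eye stands out 9 mm from the +y face, 20 mm wide, 4 to 21 mm above the underside. Grip above the eye or across the x faces.
- tool_grip (a point): Centre of the forked tool's handle, about its balance point. U-shaped, standing on its two ends: black handle 110 (x) by 16 (y) by 16 mm, centre 42 mm above the ends; a steel fork reaches down at x +50 mm, a plain flat foot (6 mm thick, 26 wide) at x -50 mm. 90 g. x points along the handle to the fork, z up. It stands by itself when put down.
- fork_tip (a point): Point midway between the tips of the fork's two prongs, on the ground line of the tool, 50 mm along tool x and 42 mm below tool_grip. The prongs are 4 mm thick (tool x), 5 mm wide (tool y), 11 mm apart inside, 21 mm over all, and 24 mm long up to the web.
- coaster_empty: The ceramic coaster on which nothing stands, fixed, one of three alike in a row in front of the rack on a cork runner: a white disc 100 mm in diameter, 8 mm thick. Origin: centre of its underside, 3 mm above the cabinet top; its upper face is at z 11 mm.
- mug: Blue ceramic cup, 72 mm in diameter, 85 mm high, on another coaster 122 mm or 244 mm from the empty one. Origin: centre of its underside.
- bowl: White ceramic bowl, 84 mm in diameter, 45 mm high, on another coaster. Origin: centre of its underside.
- jar: Glass screw-top jar, 76 mm in diameter, 110 mm high, beyond the remotes' end of the rack. Origin: centre of its underside.
- black_remote: Black remote control, 46 mm wide, 22 mm thick, 165 mm high, upright in a slot of the rack. Origin: centre of its underside.
- ac_remote: White air-conditioner remote with a small display, 50 mm wide, 24 mm thick, 140 mm high, upright in a slot of the rack. Origin: centre of its underside.
- fan_remote: Silver fan remote, 42 mm wide, 22 mm thick, 120 mm high, upright in a slot of the rack. Origin: centre of its underside.
Things that resemble listed ones, but are neither listed nor needed, are in the scene too. Leave any green or red look-alike of the part that bears tool_grip alone.

How it is judged:
By the outcome, as a careful person would: the job done as asked, in the order asked, and still so for the second after the job is handed in, with the robot touching nothing.
It also fails if it takes over 69 s, if anything falls off the work surface, if the arm or the gripper's body presses on something with over 40 N, if the wrist force passes 120 N, or if a joint passes its speed limit or range.

## Working session

There is one attempt and no reset: what is moved stays moved. The work goes in short steps, Python scripts to look and compute and a tool call to move; the robot and the scene stay as the last step left them, time stands still between calls to the robot, and variables do not carry over. Pictures are saved under pics/ and viewed, at most 10 in all, crops included, and the job is handed in when it is done.

Besides the shell and the picture viewer there is one more tool, called after ">>>" as a command line: name --argument value ..., lists and objects as JSON in quotes. move_arm: Moves the arm, as the interface text tells. Its arguments: {"type":"object","properties":{"plan":{"type":"array","items":{"type":"number"}},"newtons":{"type":"number"}},"required":["plan"]}

```bash
mkdir -p pics; ls; cat > h.py <<'E'
import numpy as np, cv2
from scipy.spatial.transform import Rotation as R
from plant import ctrl, cams, order
def look(name):
    s=ctrl.get_state(); c=cams.read_camera(name)
    f=200/np.tan(np.radians(c['fov_y'])/2)
    if name=='wrist':
        T=np.eye(4);T[:3,:3]=R.from_quat(s['tcp_rot']).as_matrix();T[:3,3]=s['eef_pos']
        T=T@np.array(c['T_tool_cam'])
    else:
        T=np.eye(4);T[:3,:3]=R.from_quat(c['orientation']).as_matrix();T[:3,3]=c['origin']
    return c['color'],dict(f=f,cx=c['cx'],cy=c['cy'],T=T,extra={k:c[k] for k in c if k not in('color','origin','orientation','T_tool_cam')})
def ray(m,u,v):
    d=np.array([(u-m['cx'])/m['f'],-(v-m['cy'])/m['f'],-1.]); d=m['T'][:3,:3]@d
    return m['T'][:3,3],d/np.linalg.norm(d)
def onz(m,u,v,z):
    o,d=ray(m,u,v); return o+d*(z-o[2])/d[2]
def proj(m,p):
    q=m['T'][:3,:3].T@(np.array(p)-m['T'][:3,3]); return m['cx']-m['f']*q[0]/q[2], m['cy']+m['f']*q[1]/q[2]
def tri(a,b):
    (o1,d1),(o2,d2)=ray(*a),ray(*b)
    t=np.linalg.lstsq(np.c_[d1,-d2],o2-o1,rcond=None)[0]
    p,q=o1+t[0]*d1,o2+t[1]*d2; return (p+q)/2,np.linalg.norm(p-q)
def save(n,img,s=1.25): cv2.imwrite('pics/'+n,cv2.resize(img[:,:,::-1],None,fx=s,fy=s,interpolation=cv2.INTER_CUBIC))
E
python3 - <<'E'
from h import *
for n in('top','side','wrist'):
    im,m=look(n); save(n+'0.png',im,1.25); print(n,m['extra'],m['f'],m['T'].round(3).tolist())
    np.save(f'/tmp/{n}.npy',im)
print(ctrl.get_state())
E
```

```text
pics
top {'fov_y': 50.53840350311698, 'cx': 313.0252390500078, 'cy': 202.03422841332227} 423.69258158799533 [[0.003, 0.985, -0.17, 0.379], [-1.0, 0.006, 0.014, 0.011], [0.015, 0.17, 0.985, 1.191], [0.0, 0.0, 0.0, 1.0]]
side {'fov_y': 56.098750555969374, 'cx': 318.7535127532559, 'cy': 198.89608865085276} 375.36457337479396 [[-0.701, 0.502, -0.507, 0.004], [-0.713, -0.512, 0.479, 0.538], [-0.019, 0.697, 0.717, 0.85], [0.0, 0.0, 0.0, 1.0]]
wrist {'fov_y': 62.757438071118955, 'cx': 314.5144378399613, 'cy': 197.31332274492476} 327.9264220105349 [[0.308, 0.915, 0.261, 0.273], [-0.951, 0.297, 0.083, -0.621], [-0.002, -0.274, 0.962, 0.373], [0.0, 0.0, 0.0, 1.0]]
{'time': 0.15, 'qpos': array([-1.40799781e+00,  2.86990190e-01,  1.57784886e+00, -1.57182950e-05,
        1.27861634e+00, -1.49993146e-01]), 'dq': array([-0.00143274, -0.0021066 , -0.00449567,  0.0014257 ,  0.00192196,
       -0.00083533]), 'joint_efforts': array([ 1.16863768e-03, -4.06604362e+01, -2.93140179e+01, -7.52379083e-05,
        3.96785937e-03, -5.79547077e-06]), 'eef_pos': array([ 0.20765227, -0.64172092,  0.23024185]), 'tcp_rot': array([ 9.87794298e-01,  1.55761222e-01, -1.34870139e-05, -9.31300943e-04]), 'contact_force': array([-0.07897727, -0.52286409, -0.41074096]), 'wrist_torque': array([ 0.02310031, -0.00632195,  0.00913283]), 'finger_force': 0.0, 'opening': 0.9955993367799374}
```

View pics/top0.png

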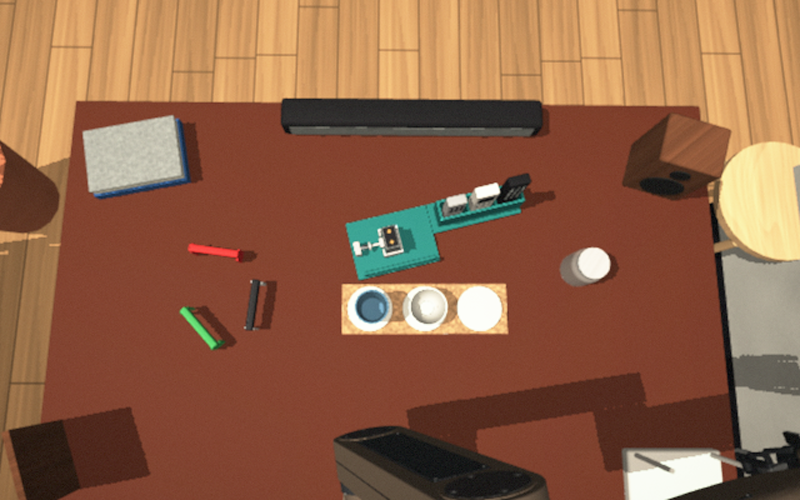

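View pics/side0.png

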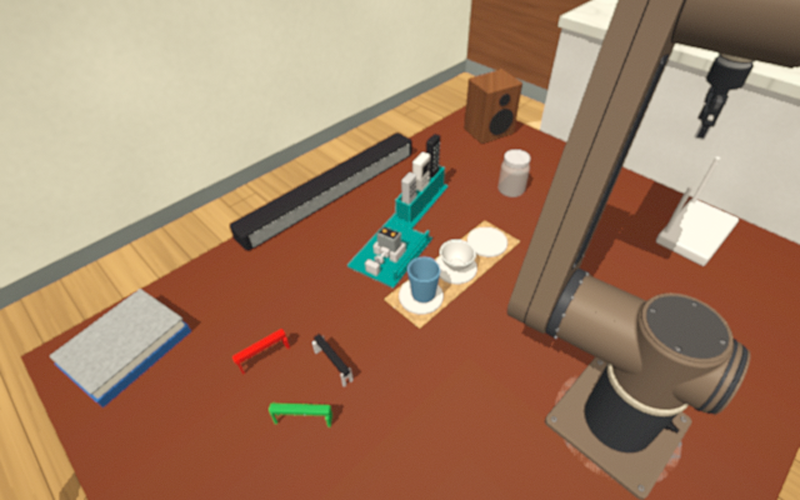

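Top view (picture px, ×1.25): the black tool is at (255,305), the rack's holder with the pack at (390,240), and the empty coaster at (480,308). The mug is at (370,308) and the bowl at (427,308). The side view has the tool at (333,360) and the pack at (391,238).

```bash
python3 - <<'E'
from h import *
t,mt=look('top'); s,ms=look('side')
P=lambda u,v:(u/1.25,v/1.25)
for n,a,b in [('tool far end',(258,281),(317,338)),('tool near end',(250,328),(350,376)),('pack top',(390,234),(391,233)),('block',(358,247),(373,265)),('coaster',(480,308),(487,241)),('mugtop',(370,308),(424,264))]:
    p,g=tri((mt,*P(*a)),(ms,*P(*b))); print(n,p.round(4),g.round(4))
hsv=cv2.cvtColor(t,cv2.COLOR_RGB2HSV)
teal=cv2.inRange(hsv,(80,120,60),(95,255,255))
# plate back/left edges
for nm,pts in [('plate corners',[(347,222),(357,279),(440,262),(432,206)])]:
    for p in pts: print(nm,onz(mt,*P(*p),.01).round(4))
c=onz(mt,480/1.25,308/1.25,.011);print('coaster z11',c)
print(ctrl.get_state()['time'])
E
```

```text
tool far end [0.5155 0.2881 0.034 ] 0.0052
tool near end [0.4093 0.2978 0.0282] 0.0067
pack top [ 0.6093 -0.0048  0.0704] 0.0091
block [0.5913 0.0684 0.0266] 0.0016
coaster [ 0.4596 -0.2043  0.0045] 0.0019
mugtop [0.4517 0.0395 0.1145] 0.0032
plate corners [0.6528 0.0957 0.01  ]
plate corners [0.522 0.071 0.01 ]
plate corners [ 0.5617 -0.1158  0.01  ]
plate corners [ 0.6919 -0.099   0.01  ]
coaster z11 [ 0.45838067 -0.20368673  0.011     ]
0.25
```

>>> move_arm --plan '[26,37,5,0,0,0,85,26,37,5,0,0,0,85,26,37,5,0,0,0,85,26,37,5,0,0,0,85,26,37,5,0,0,0,85,26,37,5,0,0,0,85,26,37,5,0,0,0,85,26,37,5,0,0,0,85,26,37,5,0,0,0,85,26,37,5,0,0,0,85,26,37,5,0,0,0,85,26,37,5,0,0,0,85]'

```text
time: 1.45
eef_pos: [0.5205, -0.1965, 0.2916]
tcp_rot: [0.988, 0.156, 0.0, 0.0]
contact_force: [0.6, -0.6, 0.3]
opening: 0.993
finger_force: 0.0
```

>>> move_arm --plan '[0,33,0,0,0,0,85,0,33,0,0,0,0,85,0,33,0,0,0,0,85,0,33,0,0,0,0,85,0,33,0,0,0,0,85,0,33,0,0,0,0,85,0,33,0,0,0,0,85,0,33,0,0,0,0,85,0,0,0,0,0,0,85,0,0,0,0,0,0,85]'

```text
time: 2.45
eef_pos: [0.5196, 0.0662, 0.2913]
tcp_rot: [0.988, 0.157, -0.0, 0.0]
contact_force: [0.1, -0.1, 0.6]
opening: 0.994
finger_force: 0.0
```

```bash
python3 - <<'E'
from h import *
im,m=look('wrist'); save('w1.png',im); np.savez('/tmp/w1.npz',im=im,**{k:m[k] for k in('f','cx','cy','T')})
s=ctrl.get_state();print(s['time'],s['eef_pos'],s['qpos'],s['contact_force'])
E
```

```text
2.5 [0.51968312 0.06548216 0.29125467] [-6.82480597e-02 -9.33000918e-02  1.87648704e+00 -5.35261336e-04
  1.35846039e+00  1.18954330e+00] [-0.41907645 -0.30802836 -0.17435977]
```

View pics/w1.png

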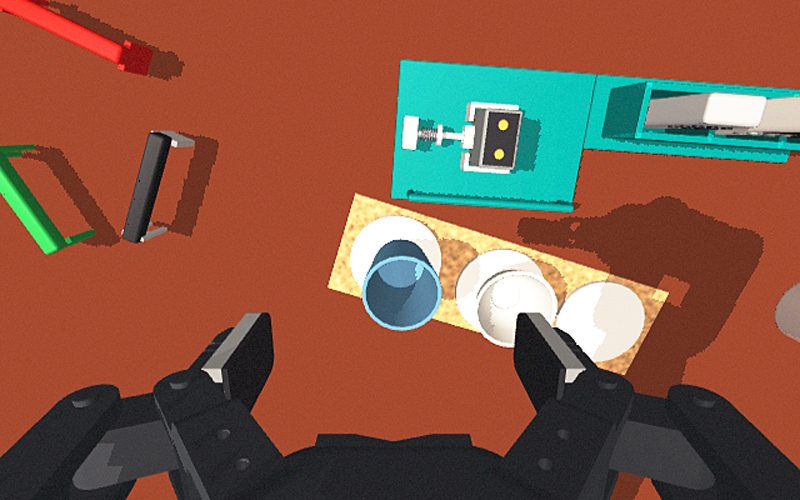

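The black tool's wide plate end is at (180,138). Its near end at (145,237) looks like the fork. The rack is clear: block (410,132), collar (440,135), pack top (500,138), empty coaster (600,322).

>>> move_arm --plan '[-15,37,-15,0,0,-4,85,-15,37,-15,0,0,-4,85,-15,37,-15,0,0,-4,85,-15,37,-15,0,0,-4,85,-15,37,-15,0,0,-4,85,-15,37,-15,0,0,-4,85,0,0,0,0,0,0,85,0,0,0,0,0,0,85]'

```text
time: 3.3
eef_pos: [0.4298, 0.2873, 0.2009]
tcp_rot: [0.999, -0.053, -0.0, 0.001]
contact_force: [-0.3, -1.0, -0.3]
opening: 0.99
finger_force: 0.0
```

```bash
python3 - <<'E'
from h import *
im,m=look('wrist'); save('w2.png',im); np.savez('/tmp/w2.npz',im=im,**{k:m[k] for k in('f','cx','cy','T')})
s=ctrl.get_state();print(s['time'],s['eef_pos'],s['qpos'],s['contact_force'])
E
```

```text
3.35 [0.43050691 0.28691891 0.20155688] [ 3.91901498e-01 -3.69788392e-02  1.98903098e+00 -7.11379519e-04
  1.18911976e+00  2.06956734e+00] [-0.15778721 -0.11744762  0.06845722]
```

View pics/w2.png

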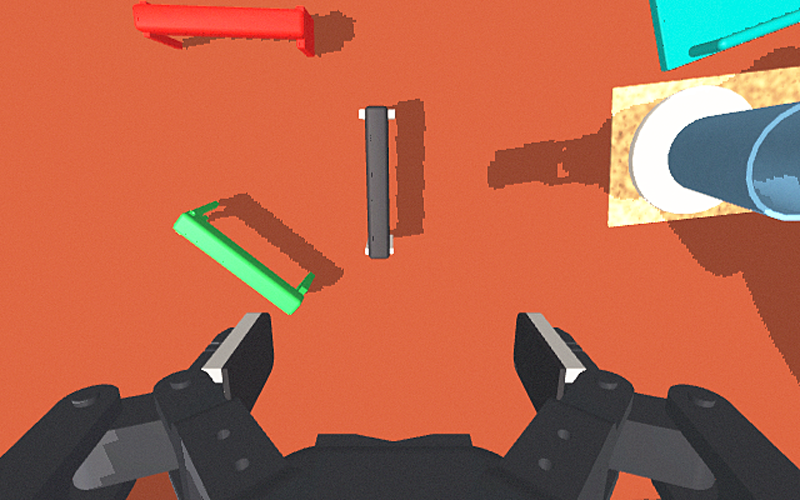

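In w2 the tool lies from (376,107) to (378,257). The far end plate is 37 px wide and the near one 30 px, which is the 26:21 mm ratio, so the fork is the near end.

```bash
python3 - <<'E'
from h import *
L={}
for k in('w1','w2'):
    d=np.load(f'/tmp/{k}.npz'); L[k]=(d['im'],dict(f=float(d['f']),cx=float(d['cx']),cy=float(d['cy']),T=d['T']))
def ends(k,box):
    im,m=L[k]; x0,y0,x1,y1=[int(v/1.25) for v in box]
    mask=(im[y0:y1,x0:x1].max(2)<110).astype(np.uint8)
    sat=cv2.cvtColor(im,cv2.COLOR_RGB2HSV)[y0:y1,x0:x1,1]; mask&=(sat<90).astype(np.uint8)
    n,lab,st,c=cv2.connectedComponentsWithStats(mask); i=1+st[1:,4].argmax()
    pts=np.argwhere(lab==i)[:,::-1].astype(np.float32)+[x0,y0]
    (cx,cy),(w,h),a=cv2.minAreaRect(pts.astype(np.float32))
    b=cv2.boxPoints(((cx,cy),(w,h),a)); b=b[np.argsort(b[:,1])]
    print(k,st[i,4],cx,cy,w,h)
    return (b[:2].mean(0),b[2:].mean(0))
e1=ends('w1',(110,115,200,255)); e2=ends('w2',(340,90,420,275))
for a,b in zip(e1,e2): print('tri',tri((L['w1'][1],*a),(L['w2'][1],*b)), onz(L['w2'][1],*b,.05))
f,n=[onz(L['w2'][1],*b,.05) for b in e2]; v=n-f; print('centre',(f+n)/2,'len',np.linalg.norm(v),'az fork',np.degrees(np.arctan2(v[1],v[0])))
# rack: w1 + top
m=L['w1'][1]; t,mt=look('top')
P=lambda u,v:(u/1.25,v/1.25)
blk=onz(m,*P(411,132),.038); print('block',blk)
con=[onz(m,*P(*p),.074) for p in((502,125),(499,154))]; print('contacts',con)
print('collar',onz(m,*P(440,135),.0355))
rl=[onz(m,*P(*p),.042) for p in((411,193),(574,207))]; print('rail ends',rl)
v=rl[0]-rl[1]; print('rail len',np.linalg.norm(v),'yaw',np.degrees(np.arctan2(-v[0],v[1])))
pc=[onz(m,*P(*p),.01) for p in((402,61),(596,75),(577,212),(393,198))]; print(np.array(pc))
v=pc[0]-pc[1]; print('plate yaw',np.degrees(np.arctan2(-v[0],v[1])),np.linalg.norm(v))
# white coaster in w1
print('coaster',onz(m,*P(601,322),.011))
print('tri pack',tri((m,*P(499,138)),(mt,*P(390,235))),'tri block',tri((m,*P(411,132)),(mt,*P(358,247))))
E
```

```text
w1 1500 117.05810546875 149.28216552734375 18.93820571899414 90.69725036621094
w2 1288 301.48333740234375 145.5170440673828 121.12718963623047 18.16739273071289
tri (array([0.51634675, 0.28954885, 0.04071291]), np.float64(0.0018333606285644269)) [0.51499772 0.28885061 0.05      ]
tri (array([0.40441299, 0.30049037, 0.04107088]), np.float64(0.001520994382808266)) [0.40792945 0.30006882 0.05      ]
centre [0.46146359 0.29445972 0.05      ] len 0.10765436563919607 az fork 174.01858792087944
block [0.58860278 0.07016214 0.038     ]
contacts [array([6.17423243e-01, 6.17379806e-04, 7.40000000e-02]), array([ 0.59447425, -0.00597863,  0.074     ])]
collar [0.59448565 0.04331268 0.0355    ]
rail ends [array([0.53521788, 0.05224121, 0.042     ]), array([ 0.5712228 , -0.10219015,  0.042     ])]
rail len 0.15857301191443907 yaw 13.12379341614127
[[ 0.64788481  0.09805776  0.01      ]
 [ 0.69391475 -0.0831784   0.01      ]
 [ 0.56619658 -0.12287527  0.01      ]
 [ 0.52039227  0.065553    0.01      ]]
plate yaw 14.250538734649401 0.18699010405907868
coaster [ 0.45915562 -0.20225306  0.011     ]
tri pack (array([ 0.60790096, -0.00101534,  0.07742715]), np.float64(0.00308608634173966)) tri block (array([0.58909357, 0.06926056, 0.03931641]), np.float64(0.002159406632272579))
```

>>> move_arm --plan '[8,2,-40,0,0,0,60,8,2,-40,0,0,0,60,8,2,-40,0,0,0,60,7,1,-30,0,0,0,60,0,0,-24,0,0,0,60,0,0,0,0,0,0,60,0,0,0,0,0,0,5,0,0,0,0,0,0,5,0,0,0,0,0,0,5,0,0,0,0,0,0,5,0,0,0,0,0,0,5,0,0,0,0,0,0,5]' --newtons 100

```text
time: 4.6
eef_pos: [0.4624, 0.2954, 0.0298]
tcp_rot: [0.999, -0.053, 0.002, -0.001]
contact_force: [-0.0, -0.8, 6.3]
opening: 0.16
finger_force: 98.5
```

>>> move_arm --plan '[0,0,30,0,0,0,5,0,0,45,0,0,0,5,0,0,45,0,0,0,5,10,-17,0,0,0,8.4,5,10,-17,0,0,0,8.4,5,10,-17,0,0,0,8.4,5,10,-17,0,0,0,8.4,5,10,-17,0,0,0,8.4,5,10,-17,0,0,0,8.4,5,10,-17,0,0,0,8.4,5,10,-17,0,0,0,8.4,5,10,-17,0,0,0,8.4,5]'

```text
time: 5.8
eef_pos: [0.5508, 0.1412, 0.1474]
tcp_rot: [0.82, 0.573, 0.0, 0.0]
contact_force: [-0.2, 0.7, -0.8]
opening: 0.162
finger_force: 97.8
```

>>> move_arm --plan '[9,-16,0,0,0,8.5,5,9,-16,0,0,0,8.5,5,9,-16,0,0,0,8.5,5,7,-14,0,0,0,8.5,5,0,0,0,0,0,0,5,0,0,0,0,0,0,5]'

```text
time: 6.4
eef_pos: [0.5844, 0.08, 0.1473]
tcp_rot: [0.62, 0.784, 0.0, -0.0]
contact_force: [0.1, -1.0, 0.0]
opening: 0.161
finger_force: 97.8
```

```bash
python3 - <<'E'
from h import *
im,m=look('wrist'); save('w3.png',im); np.savez('/tmp/w3.npz',im=im,**{k:m[k] for k in('f','cx','cy','T')})
s=ctrl.get_state();print(s['time'],s['eef_pos'],R.from_quat(s['tcp_rot']).as_matrix().round(3).tolist(),s['qpos'],s['contact_force'])
E
```

```text
6.45 [0.58417604 0.0803365  0.14721171] [[-0.231, 0.973, -0.001], [0.973, 0.231, 0.0], [0.001, -0.001, -1.0]] [-3.54429576e-02  1.83795649e-01  1.86036293e+00  3.90342035e-04
  1.09806983e+00 -2.69083189e-01] [-0.27586015  0.61330309 -0.74702479]
```

View pics/w3.png

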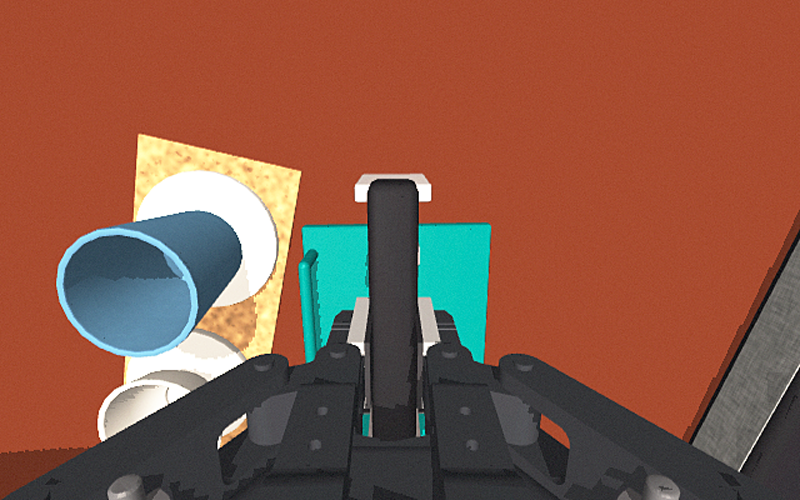

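In w3 the handle runs straight down column 393, with its foot end at row 180. The plate's far corners are at (303,226) and (490,224). The fork and bar are hidden under the handle.

```bash
python3 - <<'E'
from h import *
d=np.load('/tmp/w3.npz'); im=d['im']; m=dict(f=float(d['f']),cx=float(d['cx']),cy=float(d['cy']),T=d['T'])
hsv=cv2.cvtColor(im,cv2.COLOR_RGB2HSV); teal=cv2.inRange(hsv,(80,120,60),(98,255,255))
# right edge x at rows, far edge y at cols
tcp=np.array([.58418,.08034]); yv=np.array([-.231,.973]); xv=np.array([.973,.231])
re=[(np.where(teal[r])[0].max()+1,r) for r in range(185,260,10)]
fe=[(c,np.where(teal[:,c])[0].min()) for c in list(range(260,285,8))+list(range(345,385,8))]
le=[(np.where(teal[r])[0].min(),r) for r in range(184,196,3)]
for nm,e in(('right(x=67)',re),('far(y=90)',fe),('left(x=-67)',le)):
    for p in e:
        w=onz(m,*p,.01)[:2]-tcp; print(nm,p,'along x %.4f y %.4f'%(w@xv,w@yv))
for p in((393,180),(393,177),(393,184)): 
    w=onz(m,p[0]/1.25,p[1]/1.25,.1674)[:2]-tcp; print('handle end',p,w@xv,w@yv)
for p in((355,194),(431,194),(362,175),(425,175)):
    w=onz(m,p[0]/1.25,p[1]/1.25,.15)[:2]-tcp; print('foot',p,w@xv,w@yv)
im,m=look('side'); u,v=proj(m,(.595,.045,.08)); u,v=int(u),int(v); print(u,v)
c=im[max(v-50,0):v+60,u-65:u+65]; save('s3.png',c,5)
np.savez('/tmp/s3.npz',im=im,**{k:m[k] for k in('f','cx','cy','T')}); print('crop off',u-65,max(v-50,0))
E
```

```text
right(x=67) (np.int64(393), 185) along x 0.0685 y -0.0002
right(x=67) (np.int64(392), 195) along x 0.0682 y -0.0093
right(x=67) (np.int64(392), 205) along x 0.0688 y -0.0186
right(x=67) (np.int64(391), 215) along x 0.0685 y -0.0280
right(x=67) (np.int64(391), 225) along x 0.0691 y -0.0376
right(x=67) (np.int64(390), 235) along x 0.0688 y -0.0474
right(x=67) (np.int64(390), 245) along x 0.0694 y -0.0574
right(x=67) (np.int64(389), 255) along x 0.0691 y -0.0675
far(y=90) (260, np.int64(180)) along x -0.0482 y 0.0043
far(y=90) (268, np.int64(180)) along x -0.0412 y 0.0043
far(y=90) (276, np.int64(180)) along x -0.0342 y 0.0043
far(y=90) (284, np.int64(179)) along x -0.0272 y 0.0052
far(y=90) (345, np.int64(179)) along x 0.0261 y 0.0052
far(y=90) (353, np.int64(179)) along x 0.0331 y 0.0052
far(y=90) (361, np.int64(179)) along x 0.0401 y 0.0052
far(y=90) (369, np.int64(178)) along x 0.0471 y 0.0061
far(y=90) (377, np.int64(178)) along x 0.0541 y 0.0061
left(x=-67) (np.int64(77), 184) along x -0.2091 y 0.0008
left(x=-67) (np.int64(242), 187) along x -0.0643 y -0.0020
left(x=-67) (np.int64(242), 190) along x -0.0645 y -0.0047
left(x=-67) (np.int64(242), 193) along x -0.0647 y -0.0074
handle end (393, 180) -0.0005200019129885592 0.05401902682472799
handle end (393, 177) -0.0005195966544845035 0.054904216155224006
handle end (393, 184) -0.0005205447760231464 0.052833273629453927
foot (355, 194) -0.013559609068156916 0.04722063522294137
foot (431, 194) 0.01249946927471848 0.04721143084727959
foot (362, 175) -0.011022786883886079 0.05367241036660196
foot (425, 175) 0.010307174068177837 0.05366481762028026
302 194
crop off 237 144
```

View pics/s3.png

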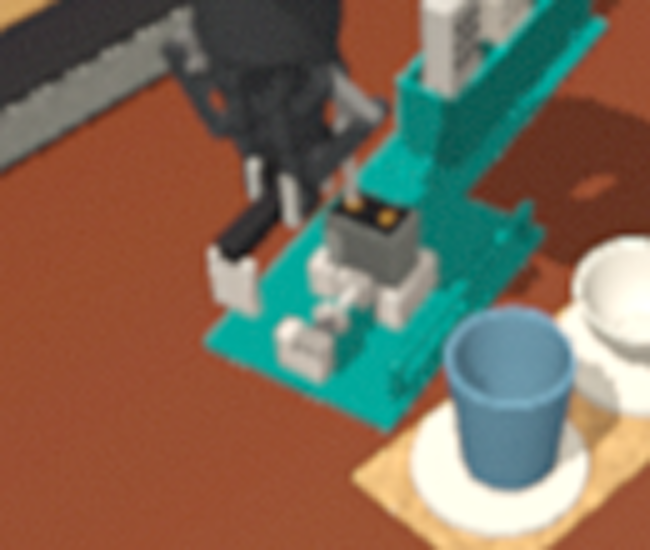

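The side crop shows the tool's foot at (235,278), the handle, the free bar and the pack, with the bar's line clear. The rack centreline lies about 2 mm to rack +x of the handle and its yaw is 0.8° more. I'll correct both and descend.

>>> move_arm --plan '[2,0.5,-20,0,0,0.8,5,0,0,-30,0,0,0,5,0,0,-25,0,0,0,5,0,0,-8,0,0,0,5,0,0,-4,0,0,0,5,0,0,-4,0,0,0,5,0,0,-3,0,0,0,5,0,0,0,0,0,0,5]'

```text
time: 7.3
eef_pos: [0.5873, 0.0803, 0.0541]
tcp_rot: [0.613, 0.79, 0.0, 0.001]
contact_force: [-0.7, 0.2, -1.6]
opening: 0.167
finger_force: 97.8
```

>>> move_arm --plan '[0,0,-5,0,0,0,5,0,0,-4,0,0,0,5,-0.8,3,0,0,0,0,5,-0.8,3,0,0,0,0,5,-0.7,2.9,0,0,0,0,5,0,0,0,0,0,0,5]'

```text
time: 7.9
eef_pos: [0.5844, 0.0897, 0.0444]
tcp_rot: [0.613, 0.79, 0.0, 0.0]
contact_force: [0.4, 0.1, 0.5]
opening: 0.162
finger_force: 97.8
```

>>> move_arm --plan '[-0.7,2.9,0,0,0,0,5,-0.5,1.9,0,0,0,0,5,0,0,0,0,0,0,5]'

```text
time: 8.2
eef_pos: [0.5836, 0.0933, 0.0444]
tcp_rot: [0.613, 0.79, -0.0, 0.001]
contact_force: [1.6, -4.1, -1.8]
opening: 0.158
finger_force: 97.7
```

>>> move_arm --plan '[-0.7,2.9,0,0,0,0,5,-0.7,2.9,0,0,0,0,5,-0.7,2.9,0,0,0,0,5,-0.2,1,0,0,0,0,5,0,0,0,0,0,0,5]'

```text
time: 8.7
eef_pos: [0.5813, 0.1024, 0.0443]
tcp_rot: [0.613, 0.79, -0.001, 0.001]
contact_force: [1.2, -6.3, -3.0]
opening: 0.164
finger_force: 97.6
```

>>> move_arm --plan '[-0.4,1.5,0,0,0,0,5,0,0,0,0,0,0,5,0,0,0,0,0,0,5,0,0,0,0,0,0,5,0,0,0,0,0,0,5,0,0,0,0,0,0,5,0,0,0,0,0,0,5,0,0,0,0,0,0,5,0,0,0,0,0,0,5,0,0,0,0,0,0,5]'

```text
time: 9.7
eef_pos: [0.581, 0.1036, 0.0443]
tcp_rot: [0.613, 0.79, -0.001, 0.001]
contact_force: [1.4, -6.5, -2.7]
opening: 0.163
finger_force: 97.6
```

```bash
python3 - <<'E'
from h import *
a=np.load('/tmp/s3.npz')['im']
im,m=look('side')
c=np.hstack([a[155:235,270:350],im[155:235,270:350]]); save('s4.png',c,5)
E
```

```text
(no output)
```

View pics/s4.png

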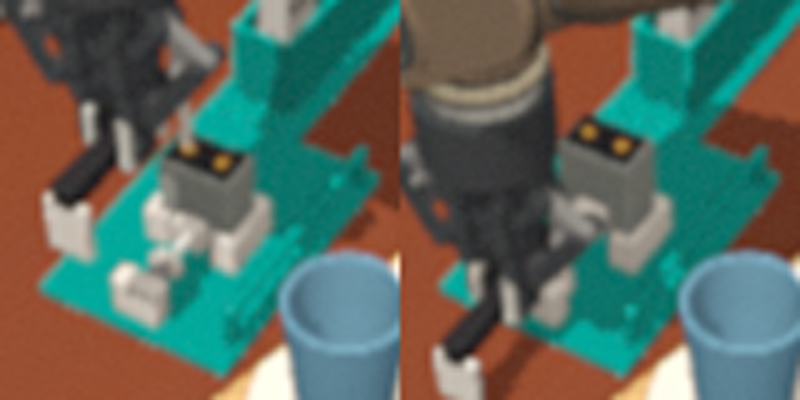

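The side crops (before on the left, now on the right) show the pack popped up: its contacts moved from row 155 to 138. Next: release the bar and lift the tool.

>>> move_arm --plan '[0.8,-3,0,0,0,0,5,0.9,-3.6,0,0,0,0,5,0.9,-3.6,0,0,0,0,5,0.9,-3.6,0,0,0,0,5,0.8,-3.2,0,0,0,0,5,0,0,0,0,0,0,5,0,0,10,0,0,0,5,0,0,20,0,0,0,5,0,0,35,0,0,0,5,0,0,35,0,0,0,5]'

```text
time: 10.75
eef_pos: [0.5841, 0.0889, 0.1455]
tcp_rot: [0.613, 0.79, -0.0, -0.001]
contact_force: [0.3, 0.5, -0.9]
opening: 0.166
finger_force: 97.8
```

>>> move_arm --plan '[-18,38,0,0,0,0,5,-18,38,0,0,0,0,5,-19,38,-20,0,0,0,5,0,0,-35,0,0,0,5,0,0,-35,0,0,0,5,0,0,-15,0,0,0,5,0,0,-5,0,0,0,5,0,0,-2,0,0,0,5,0,0,0,0,0,0,5]'

```text
time: 11.65
eef_pos: [0.5313, 0.2023, 0.0339]
tcp_rot: [0.614, 0.79, 0.001, 0.001]
contact_force: [0.1, -0.1, -1.0]
opening: 0.163
finger_force: 97.9
```

>>> move_arm --plan '[0,0,-2,0,0,0,5,0,0,-1.5,0,0,0,5,0,0,-1,0,0,0,5,0,0,0,0,0,0,5]'

```text
time: 12.05
eef_pos: [0.5309, 0.2022, 0.0298]
tcp_rot: [0.614, 0.79, 0.001, 0.001]
contact_force: [-1.5, -1.2, 6.1]
opening: 0.166
finger_force: 99.1
```

>>> move_arm --plan '[0,0,0,0,0,0,40,0,0,0,0,0,0,40,0,0,0,0,0,0,40,0,0,25,0,0,0,40,0,0,45,0,0,0,40,0,0,45,0,0,0,85,13,-34,20,0,0,0,85,13,-34,20,0,0,0,85,13,-34,0,0,0,0,85,13,-34,0,0,0,0,85,0,0,0,0,0,0,85,0,0,0,0,0,0,85]' --newtons 40

```text
time: 13.25
eef_pos: [0.5817, 0.0656, 0.1824]
tcp_rot: [0.614, 0.789, -0.0, -0.001]
contact_force: [-0.1, -0.8, 0.0]
opening: 0.996
finger_force: 0.0
```

```bash
python3 - <<'E'
from h import *
im,m=look('wrist'); save('w5.png',im); np.savez('/tmp/w5.npz',im=im,**{k:m[k] for k in('f','cx','cy','T')})
s=ctrl.get_state();print(s['time'],s['eef_pos'],s['qpos'],s['contact_force'])
hsv=cv2.cvtColor(im,cv2.COLOR_RGB2HSV); g=cv2.inRange(hsv,(20,150,120),(35,255,255))
n,l,st,c=cv2.connectedComponentsWithStats(g)
for i in range(1,n):
    if st[i,4]>15: print(st[i],c[i],onz(m,*c[i],.088),onz(m,*c[i],.074))
E
```

```text
13.3 [0.58142753 0.06636648 0.18233001] [-5.98301170e-02  1.36043171e-01  1.84568302e+00  4.97966131e-04
  1.16096108e+00 -3.09399208e-01] [-0.13266945 -1.18409273 -0.8801536 ]
[305 281   9   9  61] [309.09836066 285.14754098] [ 0.59477148 -0.00658343  0.088     ] [ 0.59657192 -0.01476542  0.074     ]
[335 281   9   9  56] [338.92857143 285.5       ] [ 0.6183949  -0.00091279  0.088     ] [ 0.62158959 -0.00876009  0.074     ]
```

View pics/w5.png

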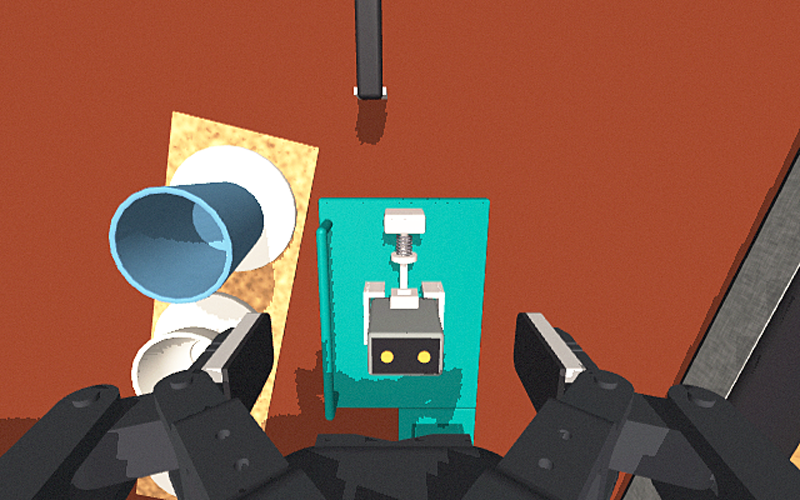

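In w5 the pack's contacts are at (387,357) and (424,357), it stands upright in the pocket, and the bar is back. The tool stands alone at (370,95). Computed at z 88 mm, the pack centre is (0.6065, −0.0035), which matches w1.

>>> move_arm --plan '[13,-35,0,0,0,0,85,12,-35,0,0,0,0,85,0,0,-40,0,0,0,85,0,0,-40,0,0,0,85,0,0,-35,0,0,0,85,0,0,-15,0,0,0,85,0,0,0,0,0,0,85,0,0,0,0,0,0,30,0,0,0,0,0,0,30,0,0,0,0,0,0,30,0,0,0,0,0,0,30,0,0,0,0,0,0,30]'

```text
time: 14.5
eef_pos: [0.6085, -0.004, 0.0546]
tcp_rot: [0.614, 0.79, 0.001, 0.002]
contact_force: [1.8, 1.5, 1.6]
opening: 0.579
finger_force: 47.7
```

>>> move_arm --plan '[0,0,8,0,0,0,30,0,0,20,0,0,0,30,0,0,30,0,0,0,30,0,0,27,0,0,0,30,-15,-20,0,0,0,0,30,-15,-20,0,0,0,0,30,-15,-20,0,0,0,0,30,0,0,0,0,0,0,30]'

```text
time: 15.3
eef_pos: [0.5596, -0.0654, 0.1372]
tcp_rot: [0.614, 0.789, -0.001, -0.001]
contact_force: [-0.5, 0.0, -2.0]
opening: 0.581
finger_force: 47.6
```

```bash
python3 - <<'E'
from h import *
t,mt=look('top')
s=ctrl.get_state();print(s['time'],s['eef_pos'],s['contact_force'],s['opening'])
hsv=cv2.cvtColor(t,cv2.COLOR_RGB2HSV); g=cv2.inRange(hsv,(0,0,120),(179,70,255))
x0,y0=int(445/1.25),int(275/1.25); g=g[y0:y0+60,x0:x0+60]
n,l,st,c=cv2.connectedComponentsWithStats(g); i=1+st[1:,4].argmax()
ct=max(cv2.findContours((l==i).astype(np.uint8),0,1)[0],key=len); e=cv2.fitEllipse(ct); print(e,st[i])
print('coaster',onz(mt,e[0][0]+x0+0.0,e[0][1]+y0,.011))
# w1 ellipse
d=np.load('/tmp/w1.npz'); im=d['im']; m=dict(f=float(d['f']),cx=float(d['cx']),cy=float(d['cy']),T=d['T'])
hsv=cv2.cvtColor(im,cv2.COLOR_RGB2HSV); g=cv2.inRange(hsv,(0,0,150),(179,60,255)); x0,y0=446,212
g=g[y0:y0+85,x0:x0+75]; n,l,st,c=cv2.connectedComponentsWithStats(g); i=1+st[1:,4].argmax()
ct=max(cv2.findContours((l==i).astype(np.uint8),0,1)[0],key=len); h=cv2.convexHull(ct); e=cv2.fitEllipse(h); print(e,st[i],onz(m,e[0][0]+x0,e[0][1]+y0,.011))
E
```

```text
15.35 [ 0.56057065 -0.06451965  0.13742007] [-0.39044829  0.21936214 -0.82399988] 0.5809026666948625
((27.01786994934082, 26.449377059936523), (34.90048599243164, 35.92039489746094), 146.32882690429688) [   9    9   37   36 1035]
coaster [ 0.45823147 -0.20094245  0.011     ]
((34.32701110839844, 44.18460464477539), (63.04456329345703, 70.13591003417969), 65.70016479492188) [   0   13   70   65 3271] [ 0.46094289 -0.20064545  0.011     ]
```

>>> move_arm --plan '[-25,-34,0,0,0,0,30,-25,-34,0,0,0,0,30,-25,-34,0,0,0,0,30,-26,-35,0,0,0,0,30,0,0,-30,0,0,0,30,0,0,-35,0,0,0,30,0,0,-20,0,0,0,30,0,0,-7,0,0,0,30,0,0,0,0,0,0,30]'

```text
time: 16.25
eef_pos: [0.4605, -0.2, 0.0449]
tcp_rot: [0.613, 0.79, -0.0, -0.001]
contact_force: [-0.4, -0.3, -0.7]
opening: 0.579
finger_force: 47.5
```

>>> move_arm --plan '[-1,-2,-2,0,0,0,30,0,0,-2,0,0,0,30,0,0,-1,0,0,0,30,0,0,0,0,0,0,30]'

```text
time: 16.65
eef_pos: [0.4602, -0.203, 0.0414]
tcp_rot: [0.613, 0.79, 0.0, 0.001]
contact_force: [-0.4, -0.6, -1.5]
opening: 0.576
finger_force: 47.5
```

>>> move_arm --plan '[0,0,-1,0,0,0,30,0,0,0,0,0,0,30]'

```text
time: 16.85
eef_pos: [0.4598, -0.2028, 0.0399]
tcp_rot: [0.613, 0.79, -0.0, 0.0]
contact_force: [-0.2, 0.4, -1.2]
opening: 0.576
finger_force: 47.5
```

>>> move_arm --plan '[0,0,-1,0,0,0,30,0,0,0,0,0,0,30]'

```text
time: 17.05
eef_pos: [0.4598, -0.2028, 0.0388]
tcp_rot: [0.613, 0.79, 0.0, -0.0]
contact_force: [0.3, 0.3, -1.1]
opening: 0.58
finger_force: 47.6
```

>>> move_arm --plan '[0,0,-1,0,0,0,30,0,0,0,0,0,0,30]'

```text
time: 17.25
eef_pos: [0.4599, -0.2029, 0.0387]
tcp_rot: [0.613, 0.79, -0.0, -0.0]
contact_force: [-2.5, 1.4, 4.6]
opening: 0.573
finger_force: 48.1
```

>>> move_arm --plan '[0,0,0,0,0,0,55,0,0,0,0,0,0,75,0,0,0,0,0,0,75,0,0,0,0,0,0,75,0,0,20,0,0,0,75,0,0,40,0,0,0,75,0,0,45,0,0,0,75,0,0,45,0,0,0,75,0,40,20,0,0,0,75,0,40,0,0,0,0,75,0,0,0,0,0,0,75,0,0,0,0,0,0,75]'

```text
time: 18.45
eef_pos: [0.4597, -0.1223, 0.2077]
tcp_rot: [0.613, 0.79, -0.0, 0.0]
contact_force: [-1.3, -0.1, -0.1]
opening: 0.874
finger_force: 0.0
```

```bash
python3 - <<'E'
from h import *
im,m=look('wrist'); save('w6.png',im)
s=ctrl.get_state();print(s['time'],s['eef_pos'])
hsv=cv2.cvtColor(im,cv2.COLOR_RGB2HSV); g=cv2.inRange(hsv,(20,150,120),(35,255,255))
n,l,st,c=cv2.connectedComponentsWithStats(g)
for i in range(1,n):
    if st[i,4]>15: print(st[i],c[i],onz(m,*c[i],.071))
side,_=look('side'); save('s6.png',side)
E
```

```text
18.5 [ 0.45968315 -0.12290723  0.20746805]
[277 262   8   7  46] [280.36956522 264.89130435] [ 0.44725949 -0.20520782  0.071     ]
[303 262   8   7  46] [306.08695652 265.        ] [ 0.47074055 -0.19927276  0.071     ]
```

View pics/w6.png

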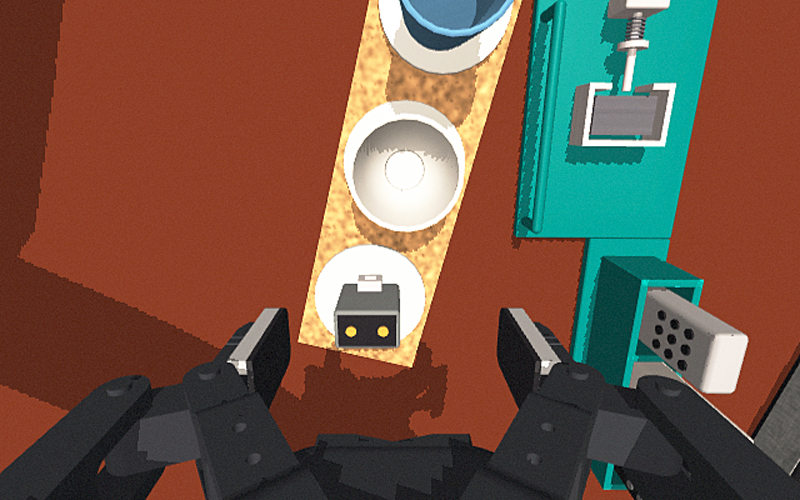

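View pics/s6.png

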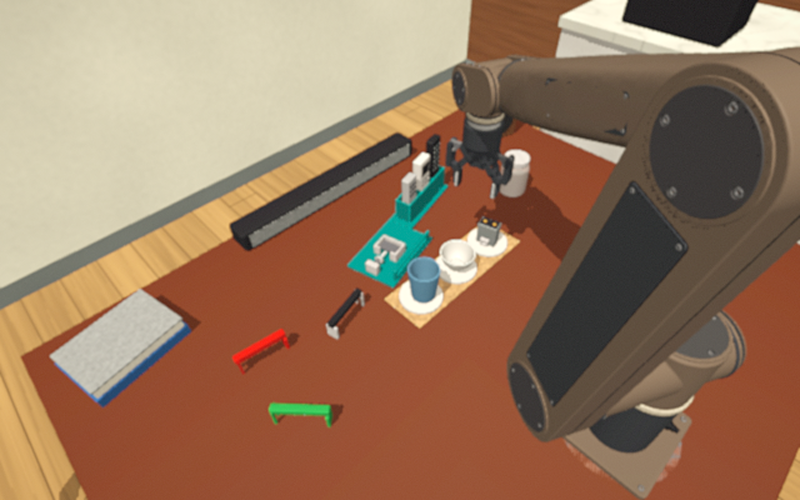

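The pack stands upright at (0.459, −0.202), in the middle of the coaster (disc about (370,298) in w6). The bar is back at rest, the tool is standing at (346,313) in the side view, and everything else is where it was.

```bash
python3 -c "
from plant import order; print(order.sign_off())"
```

```text
the job is handed in; nothing more can be done
None
```

The job is handed in at about 18.5 s: I freed the pack with the forked tool, let the bar spring back and stood the tool on the cabinet top. The pack stands upright in the middle of the empty coaster, and in the last pictures the mug, bowl, jar and remotes look undisturbed.

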